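# Put the slab under the lever hood and ease it shut

## Robot

A 6-joint arm with a two-finger parallel gripper is mounted at the origin on the work surface; the furniture and walls round the work are solid. World frame = base frame: x ahead of the robot, y to its left, z up, the work surface at z = 0. Lengths are in mm, angles in degrees, forces in N, time in s.
With the tool pointing down it reaches from about 300 to 850 mm from the base axis. Payload 4.2 kg.
Tool frame: the origin (TCP) lies at the very end of the fingers, on their centre line; the grasp point (between the pads) lies 19 mm behind it; z points along the fingers, x is the direction in which the jaws open and shut, and the axes are right-handed (so a half turn about z gives the same grasp; the last joint's range is limited). The gripper opens to 91 mm and grips with 3 to 60 N. Pads are 32 mm wide; open, the fingers measure 118 mm over their backs; the gripper's body (76 mm by 178 mm) begins 60 mm behind the grasp point.
Start: joints at [-75.974, 18.312, 89.639, -0, 72.044, -1.146], TCP at [150.489, -554.974, 213.976] pointing down, gripper open.
Joint ranges: [-177.97, 177.97], [-48.28, 115.42], [12.27, 149.76], [-77.06, 257.06], [2.81, 150.46], [-146.56, 146.56]. Speed limits (degrees/s): [147.25, 147.25, 180, 180, 180, 180].

## Interface

Orientations are given as [roll, pitch, yaw] about the fixed x, y, z axes, in that order (R = Rz(yaw) Ry(pitch) Rx(roll)).
In Python, from workcell import env gives the robot as it stands.
- The arm moves only by the tool servo_tool, never from a script. Its argument "plan" is a list of rows, each a list of 3 entries, a list of its own where there are three numbers: the turn, a rotation vector about the tool's x, y, z in degrees, then the shift along the tool's x, y, z in mm, then the finger opening in mm, from 0 to 91.2. In form: [[[ax, ay, az], [dx, dy, dz], claw], ...]. A call has exactly 10 rows; each row shifts and turns the pose as measured when the row begins, along the tool's axes as they then stand; what a row does not reach is not made up. A row lasts 1/8 s, in which the tool goes at most 62.5 mm and 10.7 degrees, less where a joint would pass 70% of its speed; a pose out of reach is approached as far as the arm can. A call with a gripper value outside its range is refused whole. The fingers move at their own pace and stop on an object; "squeeze" is the grip in N (left out, the last holds). Time passes only in rows, so rows that do not move let the fingers close, or fill a call up. It gives the time, the measured TCP pose, the force and the opening at its end, in the units of the state.
- env.state(): the state, without advancing time (a new reading comes with each control period).
- env.grab_frame(name): name is "side" or "top" or "wrist"; returns a dict with "pixels" (384x512x3 uint8, red, green, blue), "intrinsics" (3x3 intrinsics, pixels), "eye" and "attitude" of the camera in the world. Camera axes: x right, y up, looking along -z (the intrinsics and any distortion apply to the point x, -y, -z); pixel columns grow to the right and rows downward; lengths in mm; the calibration is good to about 2 mm. The wrist camera is an equidistant fisheye: a pixel r from the principal point sees the ray r / f radians off the axis. A picture is of the moment at which its call begins. There is no depth.
- env.job_done(): hands the job in, once; it reports no verdict.
The state is a dict: "time_s": time; "qpos": joint angles; "qvel": joint speeds; "effort": joint torques, N m; "ee_pos": TCP position; "ee_rot": TCP orientation; "force": force on the tool from outside, world axes, zero at the start; "torque": the same for the moment, N m; "gripper_width": finger opening in mm.
Only numpy, scipy, OpenCV 4.12 (cv2) and the standard library are available. Lean on these libraries where they do the work, as an engineer would, in place of code of your own. Each camera call takes 0.05 s, during which the arm holds its last target.

## Task

Put the cut slab of cheese away under the clear hood of the serving board. Press the lever's paddle right down and let go so that the hood stays up on its catch, push the slab back along the board until it lies wholly under the hood's place, then press the paddle right down again to free the catch and let it rise slowly under the fingertips, so that the sprung hood settles fully shut without slamming. Nothing is grasped or lifted, the hood itself is not touched, and the other cheeses round the board stay where they are.

Things in the scene. Friction and masses are not known exactly. Their poses are not given: they have to be found in the camera images.
- board: Fixed wooden serving board, 330 (its x) x 230 (y) x 22 mm thick, on the counter; origin at the centre of its underside. x runs from its free front end (-165, towards the robot) to the hood's axle (x = 145, height 30), y to its left, z up. The shut hood covers x = -20 to 145, y = -102 to 102. On the left edge sits the catch housing, x -48 to 80, y 115 to 163, 41 high.
- paddle (a point): Middle of the upper face of the lever's paddle, a rubber-topped steel plate 50 (along board x) x 62 mm (y), 10 thick, left of the board's front part; 112 above the counter with the hood shut, 58 lower at its hard stop. It tips 13 degrees either way at the ends of its stroke, level half-way. It drifts under 6 mm sideways. Pressing takes about 7 N at first, 3 N lower down; a spring pushes it up unless the catch holds it.
- lever_pivot (a point): Lever's pivot, axis along board y, between two cheeks 89 high; the paddle swings 0.44 rad on a 132 mm arc about it. Catch (press on, press off): pressed to the stop and let go, the paddle rises about 13 mm and stays, hood up; pressed to the stop again and let up, it rises all the way and the hood follows it down. To be sure, press 3 mm past the stop (12 to 20 N); 3 mm short of it the catch does not act.
- place (a point): Point on the board's upper face (22 mm above the counter) in the middle of the area the hood covers; axes as the board's. The inside of the shut hood is 157 (x) x 196 (y) mm, 72 high.
- slab_mid (a point): Centre of the loose cut slab, a pale cheese block 72 (its x) x 125 (its y) x 48 mm high, about 0.4 kg, that lies on the board's open front part, its long side across the board; the centre is 24 mm above the board's face.
- hood (a joint): Angle of the clear hood (165 deep, 204 wide, 78 high outside, steel strip round its lower edge) about its axle at the back: 0 shut, about 1.2 on the catch (its front edge then stands 180 above the counter at board x = 85), about 1.6 with the paddle at its stop. A rod links it to the lever, about 3.6 rad of hood to 1 rad of lever. Left alone off the catch it snaps shut.
- cube: Loose pale cheese cube, 50 mm, right of the board; origin at the centre of its underside. Not to be disturbed.
- brick: Loose white cheese brick, 62 mm, left of the catch housing; origin at the centre of its underside. Not to be disturbed.

How it is judged (in metres and radians):
On the way, in this order (a step that is already met when the one before it is completed fails the run):
1. the hood stands up on its catch, with the lever let go (value of joint hood above 1 rad and contact force between each of the arm, the fingers and lever below 0.1 N), for 0.3 s.
2. the slab lies under the hood's place while the hood is up (x of slab_mid in the frame of place between -0.043 and 0.043 m and y of slab_mid in the frame of place between -0.038 and 0.038 m and value of joint hood above 1 rad), for 0.2 s.
3. the hood is shut over the slab (x of slab_mid in the frame of place between -0.043 and 0.043 m and y of slab_mid in the frame of place between -0.038 and 0.038 m and value of joint hood below 0.03 rad), for 0.2 s.
At the end, for the whole second after the job is handed in: The hood is fully shut (within 0.03 rad) over the slab, whose centre is within 43 mm (board x) and 38 mm (board y) of the middle of the hood's place, flat on the board and at rest; the loose cube and brick are within 15 mm of their start (all of step 3 and linear speed of slab below 0.01 m/s and angle between slab_mid's own z axis and vertical below 0.1 rad and height (world z) of slab_mid below 0.052 m and distance of each of cube, brick from where it was at the start of the episode below 0.015 m); the robot touches nothing.
It fails at once if the hood slams: it falls faster than 2.5 rad/s within the last 0.5 rad (value of joint hood below 0.5 rad and velocity of joint hood below -2.5 rad/s).
It fails at once if the slab is lifted or tipped (height (world z) of slab_mid above 0.057 m or angle between slab_mid's own z axis and vertical above 0.2 rad).
It fails at once if the robot touches the hood instead of working it by the paddle (contact force between any of the arm, the fingers and hood above 1 N).
It fails at once if another cheese is moved (distance of any of cube, brick from where it was at the start of the episode above 0.02 m).
It also fails if it takes over 72 s, if anything falls off the work surface, if the arm or the gripper's body presses on something with over 40 N, if the wrist force passes 120 N, or if a joint passes its speed limit or range.

## Working session

There is one attempt and no reset: what is moved stays moved. The work goes in short steps, Python scripts to look and compute and a tool call to move; the robot and the scene stay as the last step left them, time stands still between calls to the robot, and variables do not carry over. Pictures are saved under pics/ and viewed, and the job is handed in when it is done.

Besides the shell and the picture viewer there is one more tool, called as name(argument=value, ...), one argument or row to a line, values as JSON. servo_tool: Moves the arm, as the interface text tells. Its arguments: {"type":"object","properties":{"plan":{"type":"array"},"squeeze":{"type":"number"}},"required":["plan"]}

```bash
mkdir -p pics; ls
cat > h.py <<'E'
import numpy as np,cv2
from workcell import env
def grab(n,tag):
    f=env.grab_frame(n); p=np.array(f["pixels"]); cv2.imwrite(f"pics/{tag}.png",p[:,:,::-1])
    np.savez(f"{tag}.npz",p=p,K=f["intrinsics"],eye=f["eye"],R=np.array(f["attitude"]))
    return f
E
python3 - <<'E'
from h import *
for n in("side","top","wrist"):
    f=grab(n,n+"0"); print(n,f["intrinsics"],f["eye"],f["attitude"],[k for k in f])
print(env.state())
E
```

```text
pics
side [[418.02859204   0.         245.23888941]
 [  0.         418.02859204 192.18427845]
 [  0.           0.           1.        ]] [ 201.10999699 1049.49975736  868.78780597] [  54.23514036    0.77907513 -160.8827085 ] ['pixels', 'intrinsics', 'eye', 'attitude']
top [[354.17687471   0.         252.41026777]
 [  0.         354.17687471 194.07680066]
 [  0.           0.           1.        ]] [491.63501856  60.56530016 995.33864645] [  4.21937668  -0.58248151 -90.20258202] ['pixels', 'intrinsics', 'eye', 'attitude']
wrist [[297.31863964   0.         257.17974494]
 [  0.         297.31863964 191.02682187]
 [  0.           0.           1.        ]] [ 225.51478009 -534.31573088  382.80906698] [-1.60399362e+01  7.20950310e-02 -7.49006929e+01] ['pixels', 'intrinsics', 'eye', 'attitude']
{'time_s': 0.15, 'qpos': array([-7.59745708e+01,  1.83429802e+01,  8.96892747e+01,  2.22651825e-05,
        7.20440852e+01, -1.14712396e+00]), 'qvel': array([ 0.03265564, -0.03592946, -0.37711764,  0.01271163,  0.0620932 ,
       -0.03769228]), 'effort': array([-1.32246937e-04, -4.12774944e+01, -2.32154381e+01,  7.28041073e-02,
        4.34187579e-02, -9.26143343e-05]), 'ee_pos': array([ 150.39175476, -554.59788841,  213.32318027]), 'ee_rot': array([-1.79998451e+02,  7.63242830e-02, -7.48274527e+01]), 'force': array([ 0.75896948,  0.03490897, -0.12946696]), 'torque': array([-0.02007963,  0.02135148, -0.01271931]), 'gripper_width': 91.12824455051327}
```

View pics/top0.png

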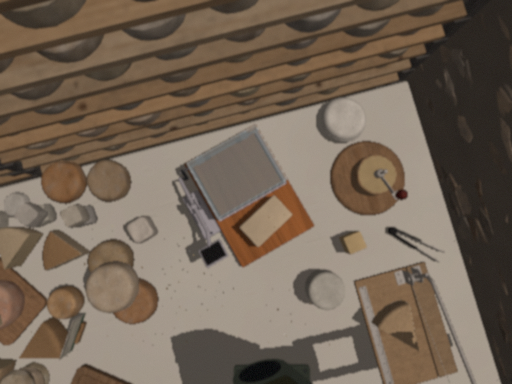

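View pics/side0.png

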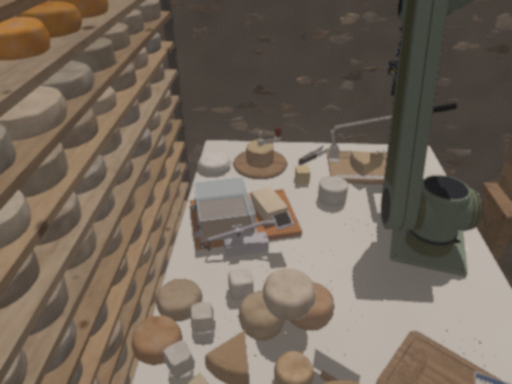

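Run:
```python
import cv2
p=cv2.imread('pics/top0.png')[110:280,160:370]; cv2.imwrite('pics/t0c.png',cv2.resize(p,None,fx=3.7,fy=3.5,interpolation=cv2.INTER_CUBIC))
p=cv2.imread('pics/side0.png')[160:300,170:320]; cv2.imwrite('pics/s0c.png',cv2.resize(p,None,fx=4,fy=4,interpolation=cv2.INTER_CUBIC))
```

```text
(no output)
```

View pics/t0c.png

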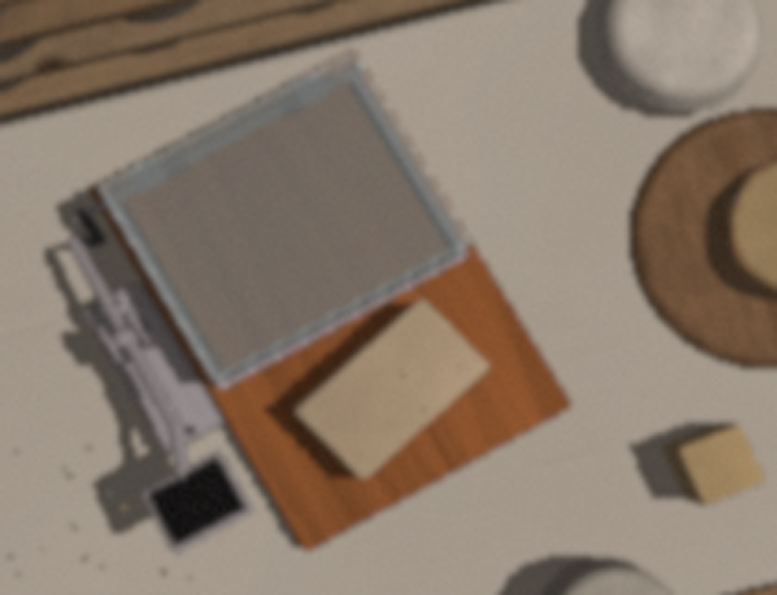

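View pics/s0c.png

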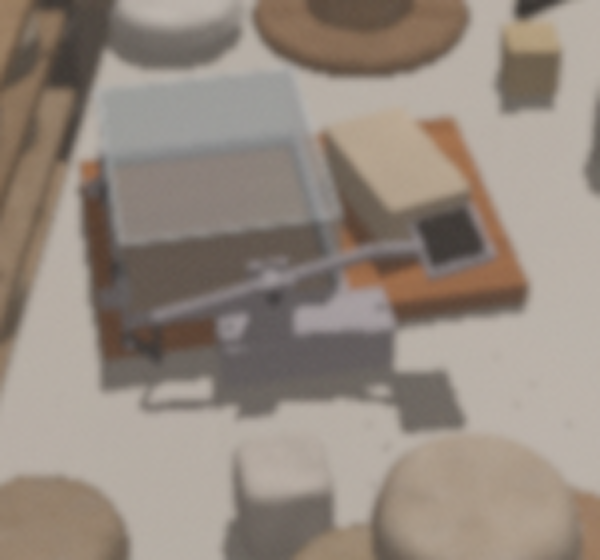

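```bash
cat >> h.py <<'E'
from scipy.spatial.transform import Rotation as Ro
def load(tag):
    d=np.load(tag+".npz"); return d["p"],d["K"],d["eye"],Ro.from_euler("xyz",d["R"],degrees=True).as_matrix()
def onplane(uv,cam,z):
    p,K,eye,R=cam; uv=np.atleast_2d(uv).astype(float)
    d=np.c_[(uv[:,0]-K[0,2])/K[0,0],-(uv[:,1]-K[1,2])/K[1,1],-np.ones(len(uv))]@R.T
    return eye+d*((z-eye[2])/d[:,2])[:,None]
def proj(P,cam):
    p,K,eye,R=cam; c=(np.atleast_2d(P)-eye)@R
    return np.c_[K[0,0]*c[:,0]/-c[:,2]+K[0,2],K[1,1]*-c[:,1]/-c[:,2]+K[1,2]]
def big(mask,box):
    m=np.zeros_like(mask,dtype=np.uint8); x0,y0,x1,y1=box; m[y0:y1,x0:x1]=mask[y0:y1,x0:x1]
    cs,_=cv2.findContours(m,cv2.RETR_EXTERNAL,cv2.CHAIN_APPROX_NONE); return max(cs,key=cv2.contourArea)[:,0,:]
def rect(c,cam,z):
    w=onplane(c,cam,z)[:,:2].astype(np.float32); r=cv2.minAreaRect(w); return r,cv2.boxPoints(r)
E
python3 - <<'E'
from h import *
cam=load("top0"); p=cam[0].astype(int); r,g,b=p[...,0],p[...,1],p[...,2]
for n,u in dict(board=(240,240),slab=(265,220),cube=(353,243),brick=(139,230),table=(200,300),pad=(213,252)).items(): print(n,p[u[1],u[0]])
org=(r-b>60)&(r-g>30)
c=big(org,(210,170,320,270)); 
hull=cv2.convexHull(c); ap=cv2.approxPolyDP(hull,4,True)[:,0]; print("board",ap.tolist(),onplane(ap,cam,22)[:,:2].round(0).tolist())
slab=(r-b>35)&(r-g<30)&(r>150)
c=big(slab,(230,185,300,255)); print("slab",rect(c,cam,70))
dark=(r<70); c=big(dark,(195,230,232,272)); print("pad",rect(c,cam,112))
E
```

```text
board [131  78  42]
slab [162 139 114]
cube [157 131  94]
brick [156 143 130]
table [165 154 142]
pad [18 20 19]
board [[287, 181], [312, 226], [242, 265], [217, 221]] [[599.0, -45.0], [475.0, -113.0], [370.0, 79.0], [490.0, 148.0]]
slab (((490.5553283691406, 14.664710998535156), (66.88036346435547, 119.61148071289062), 42.45645523071289), array([[425.51285 ,  36.215706],
       [506.25412 , -52.032516],
       [555.5978  ,  -6.886284],
       [474.85654 ,  81.36194 ]], dtype=float32))
pad (((411.74212646484375, 150.5685272216797), (38.778465270996094, 50.986881256103516), 28.018951416015625), array([[382.64957, 163.96559],
       [406.60135, 118.95476],
       [440.8347 , 137.17146],
       [416.8829 , 182.1823 ]], dtype=float32))
```

Run:
```python
from h import *
cam=load("side0"); p=cam[0].astype(int); r,g,b=p[...,0],p[...,1],p[...,2]
dark=(r<75); c=big(dark,(268,205,298,232)); print(len(c),c.min(0),c.max(0)); print("pad",rect(c,cam,112)[0])
t=load("top0")
org=(r-b>50)&(r-g>25); c=big(org,(240,180,310,245)); ap=cv2.approxPolyDP(cv2.convexHull(c),3,True)[:,0]; print(ap.tolist(),onplane(ap,cam,22)[:,:2].round().tolist())
# board frame predictions
o=np.array([566,62.]);a=np.radians(28.8);X=np.array([np.cos(a),np.sin(a)]);Y=np.array([-np.sin(a),np.cos(a)])
W=lambda x,y,z:np.r_[o+x*X+y*Y,z]
for q in [(-165,115,22),(-165,-115,22),(-20,102,100),(-20,-102,100),(145,-102,100),(145,102,100)]:
    print(q,W(*q).round(),proj(W(*q),t).round(1),proj(W(*q),cam).round(1))
# triangulate pad centre
P=[]
for tag,box,th in(("top0",(195,230,232,272),70),("side0",(268,205,298,232),75)):
    cm=load(tag); m=cv2.moments(big(cm[0][...,0]<th,box)); uv=(m["m10"]/m["m00"],m["m01"]/m["m00"]); e=cm[2]; d=onplane(uv,cm,0)[0]-e; P.append((e,d/np.linalg.norm(d))); print(tag,uv)
A=sum(np.eye(3)-np.outer(d,d) for e,d in P);B=sum((np.eye(3)-np.outer(d,d))@e for e,d in P);x=np.linalg.solve(A,B);print("pad tri",x,[np.linalg.norm((np.eye(3)-np.outer(d,d))@(x-e)) for e,d in P]); r=x[:2]-o; print(r@X,r@Y)
```

```text
37 [275 213] [288 224]
pad ((413.4983215332031, 148.4549102783203), (34.183738708496094, 46.15431594848633), 29.20740509033203)
[[282, 190], [300, 231], [274, 235], [258, 231], [275, 191]] [[479.0, -110.0], [371.0, 83.0], [441.0, 125.0], [493.0, 123.0], [501.0, -96.0]]
(-165, 115, 22) [366.  83.  22.] [[240.6 266.7]] [[301.5 231.5]]
(-165, -115, 22) [ 477. -118.   22.] [[314.  225.4]] [[283.4 188.8]]
(-20, 102, 100) [499. 142. 100.] [[216.6 217.3]] [[254.1 214.4]]
(-20, -102, 100) [598. -37. 100.] [[287.  178.3]] [[242.7 176.5]]
(145, -102, 100) [742.  42. 100.] [[255.6 122.6]] [[192.9 181.8]]
(145, 102, 100) [644. 221. 100.] [[185.6 160.5]] [[197.8 221.1]]
top0 (212.33108487914558, 252.8218100056211)
side0 (281.87654320987656, 218.62257495590828)
pad tri [412.60297505 150.8468667  113.54632238] [np.float64(0.8124393823997589), np.float64(0.8124393823998752)]
-91.62053320062145 151.75668316029544
```

```bash
cat >> h.py <<'E'
def to(x,y,z,yaw=-61.2):
    s=env.state(); R=Ro.from_euler("xyz",s["ee_rot"],degrees=True); T=Ro.from_euler("xyz",[180,0,yaw],degrees=True)
    d=np.array([x,y,z])-s["ee_pos"]
    print("t",round(s["time_s"],2),"pos",s["ee_pos"].round(1),s["ee_rot"].round(1),"F",s["force"].round(1),"w",round(s["gripper_width"],1))
    print("turn",(R.inv()*T).as_rotvec(degrees=True).round(2),"shift",R.inv().apply(d).round(1),"shift after turn",T.inv().apply(d).round(1))
E
python3 -c "
from h import *
to(412,150.5,200)"
```

```text
t 0.15 pos [ 150.4 -554.6  213.3] [-1.80e+02  1.00e-01 -7.48e+01] F [ 0.8  0.  -0.1] w 91.1
turn [-1.000e-02  8.000e-02 -1.363e+01] shift [-612.  -437.    14.2] shift after turn [-491.9 -568.9   13.3]
```

servo_tool(
  plan=[
    [[0, 0, -6.8], [0, 0, 0], 0],
    [[0, 0, -6.8], [0, 0, 0], 0],
    [[0, 0, 0], [-38, -44, 0], 0],
    [[0, 0, 0], [-38, -44, 0], 0],
    [[0, 0, 0], [-38, -44, 0], 0],
    [[0, 0, 0], [-38, -44, 0], 0],
    [[0, 0, 0], [-38, -44, 0], 0],
    [[0, 0, 0], [-38, -44, 0], 0],
    [[0, 0, 0], [-38, -44, 0], 0],
    [[0, 0, 0], [-38, -44, 0], 0],
  ],
  squeeze=20,
)

```text
time_s: 1.4
ee_pos: [312.8, -107.6, 212.0]
ee_rot: [-179.8, 0.1, -61.4]
force: [1.6, -0.0, 0.6]
gripper_width: 0.6
```

```bash
python3 -c "
from h import *
to(412,150.5,180)"
```

```text
t 1.4 pos [ 312.8 -107.6  212. ] [-1.798e+02  1.000e-01 -6.140e+01] F [ 1.6 -0.   0.6] w 0.6
turn [-0.24  0.14 -0.16] shift [-178.9 -210.6   33.3] shift after turn [-178.4 -211.2   32. ]
```

servo_tool(
  plan=[
    [[0, 0, 0], [-36, -42, 6], 0],
    [[0, 0, 0], [-36, -42, 6], 0],
    [[0, 0, 0], [-36, -42, 6], 0],
    [[0, 0, 0], [-36, -42, 6], 0],
    [[0, 0, 0], [-22, -26, 6], 0],
    [[0, 0, 0], [-8, -10, 6], 0],
    [[0, 0, 0], [-3, -4, 0], 0],
    [[0, 0, 0], [0, 0, 0], 0],
    [[0, 0, 0], [0, 0, 0], 0],
    [[0, 0, 0], [0, 0, 0], 0],
  ],
)

```text
time_s: 2.65
ee_pos: [411.6, 156.5, 176.7]
ee_rot: [-179.7, -0.1, -61.1]
force: [0.7, 0.9, -0.7]
gripper_width: 0.2
```

```bash
python3 -c "
from h import *
grab('side','s1');grab('wrist','w1')
to(412,150.5,120)"
```

```text
t 2.75 pos [411.6 156.7 176.7] [-1.797e+02 -1.000e-01 -6.110e+01] F [0.9 0.9 0.4] w 0.2
turn [-0.31 -0.11  0.1 ] shift [ 5.5  3.  56.7] shift after turn [ 5.6  2.7 56.7]
```

View pics/s1.png

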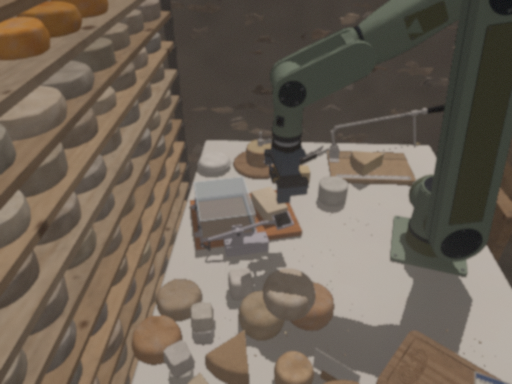

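View pics/w1.png

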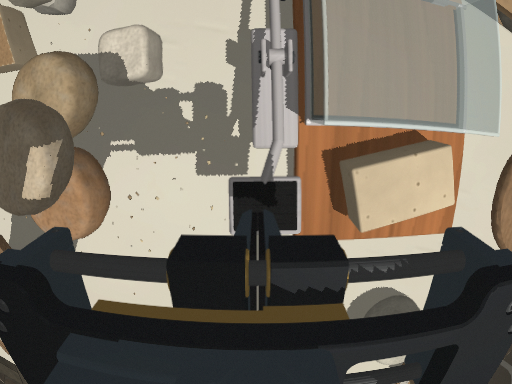

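servo_tool(
  plan=[
    [[-0.3, 0, 0], [2, 1, 6], 0],
    [[0, 0, 0], [2, 1, 8], 0],
    [[0, 0, 0], [2, 1, 8], 0],
    [[0, 0, 0], [0, 0, 8], 0],
    [[0, 0, 0], [0, 0, 8], 0],
    [[0, 0, 0], [0, 0, 8], 0],
    [[0, 0, 0], [0, 0, 8], 0],
    [[0, 0, 0], [0, 0, 4], 0],
    [[0, 0, 0], [0, 0, 0], 0],
    [[0, 0, 0], [0, 0, 0], 0],
  ],
)

```text
time_s: 4.0
ee_pos: [411.6, 149.1, 114.6]
ee_rot: [179.9, -0.1, -61.1]
force: [-0.2, -1.0, 1.6]
gripper_width: 0.5
```

```bash
python3 -c "
from h import *
to(412,150.5,100)"
```

```text
t 4.0 pos [411.6 149.1 114.6] [ 1.799e+02 -1.000e-01 -6.110e+01] F [-0.2 -1.   1.6] w 0.5
turn [ 0.09 -0.1   0.09] shift [-1.1 -1.1 14.6] shift after turn [-1.  -1.1 14.6]
```

Now press down to about z = 62.

servo_tool(
  plan=[
    [[0, 0, 0], [-1, 0, 5], 0],
    [[0, 0, 0], [0, 0, 6], 0],
    [[0, 0, 0], [0, 0, 6], 0],
    [[0, 0, 0], [0, 0, 6], 0],
    [[0, 0, 0], [0, 0, 6], 0],
    [[0, 0, 0], [0, 0, 6], 0],
    [[0, 0, 0], [0, 0, 6], 0],
    [[0, 0, 0], [0, 0, 6], 0],
    [[0, 0, 0], [0, 0, 6], 0],
    [[0, 0, 0], [0, 0, 0], 0],
  ],
)

```text
time_s: 5.25
ee_pos: [410.3, 148.9, 60.9]
ee_rot: [179.9, -0.2, -61.1]
force: [-3.2, -0.9, 6.2]
gripper_width: 0.1
```

```bash
python3 -c "
from h import *
to(412,150.5,51)
grab('side','s2')"
```

```text
t 5.25 pos [410.3 148.9  60.9] [179.9  -0.2 -61.1] F [-3.2 -0.9  6.2] w 0.1
turn [ 0.12 -0.19  0.14] shift [-0.6 -2.3  9.9] shift after turn [-0.6 -2.3  9.9]
```

View pics/s2.png

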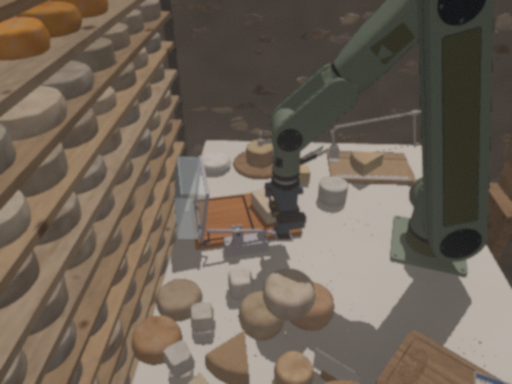

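servo_tool(
  plan=[
    [[0, 0, 0], [0, 0, 3], 0],
    [[0, 0, 0], [0, 0, 3], 0],
    [[0, 0, 0], [0, 0, 2], 0],
    [[0, 0, 0], [0, 0, 2], 0],
    [[0, 0, 0], [0, 0, 2], 0],
    [[0, 0, 0], [0, 0, 2], 0],
    [[0, 0, 0], [0, 0, 2], 0],
    [[0, 0, 0], [0, 0, 2], 0],
    [[0, 0, 0], [0, 0, 2], 0],
    [[0, 0, 0], [0, 0, 2], 0],
  ],
)

```text
time_s: 6.55
ee_pos: [411.1, 149.3, 55.4]
ee_rot: [-179.6, -0.3, -61.1]
force: [-6.9, -2.3, 24.4]
gripper_width: 0.5
```

servo_tool(
  plan=[
    [[0, 0, 0], [0, 0, -2], 0],
    [[0, 0, 0], [0, 0, -3], 0],
    [[0, 0, 0], [0, 0, -3], 0],
    [[0, 0, 0], [0, 0, -3], 0],
    [[0, 0, 0], [0, 0, -3], 0],
    [[0, 0, 0], [0, 0, -3], 0],
    [[0, 0, 0], [0, 0, -3], 0],
    [[0, 0, 0], [0, 0, -3], 0],
    [[0, 0, 0], [0, 0, -3], 0],
    [[0, 0, 0], [0, 0, 0], 0],
  ],
)

```text
time_s: 7.8
ee_pos: [411.5, 149.5, 82.7]
ee_rot: [-179.5, -0.3, -61.0]
force: [0.4, 0.3, -0.2]
gripper_width: 0.1
```

```bash
python3 -c "
from h import *
to(412,150.5,160)
grab('side','s3')"
```

```text
t 7.8 pos [411.5 149.5  82.7] [-179.5   -0.3  -61. ] F [ 0.4  0.3 -0.2] w 0.1
turn [-0.45 -0.28  0.15] shift [ -0.3  -1.5 -77.2] shift after turn [ -0.7  -0.9 -77.3]
```

View pics/s3.png

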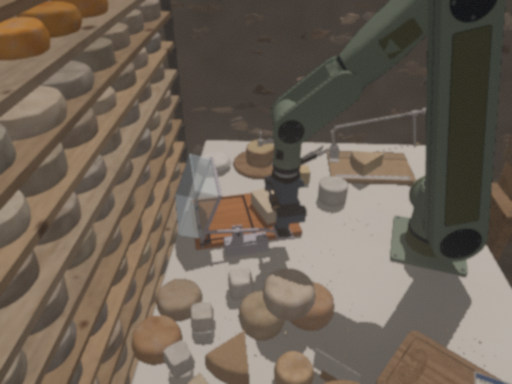

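servo_tool(
  plan=[
    [[-0.4, 0, 0], [0, 0, -10], 0],
    [[0, 0, 0], [0, 0, -20], 0],
    [[0, 0, 0], [0, 0, -20], 0],
    [[0, 0, 0], [0, 0, -15], 0],
    [[0, 0, 0], [0, 0, 0], 75],
    [[0, 0, 0], [0, 0, 0], 75],
    [[0, 0, 0], [0, 0, 0], 75],
    [[0, 0, 0], [0, 0, 0], 75],
    [[0, 0, 0], [0, 0, 0], 75],
    [[0, 0, 0], [0, 0, 0], 75],
  ],
)

```text
time_s: 9.1
ee_pos: [410.2, 149.4, 149.6]
ee_rot: [179.8, -0.2, -61.1]
force: [0.4, -0.5, 0.8]
gripper_width: 57.7
```

```bash
python3 -c "
from h import *
to(414.6,-25.8,150)
grab('top','t3')
cam=load('t3'); p=cam[0].astype(int); r,g,b=p[...,0],p[...,1],p[...,2]
c=big((r-b>35)&(r-g<30)&(r>150),(230,185,300,255)); print('slab',rect(c,cam,70))
"
```

```text
t 9.1 pos [410.2 149.4 149.6] [179.8  -0.2 -61.1] F [ 0.4 -0.5  0.8] w 57.7
turn [ 0.23 -0.25  0.15] shift [155.4  81.    0.6] shift after turn [155.6  80.6  -0.4]
slab (((490.3241271972656, 16.2269287109375), (68.03926849365234, 121.49626159667969), 44.50006866455078), array([[423.48065  ,  35.710808 ],
       [508.63858  , -50.946358 ],
       [557.1676   ,  -3.2569504],
       [472.00967  ,  83.400215 ]], dtype=float32))
```

View pics/t3.png

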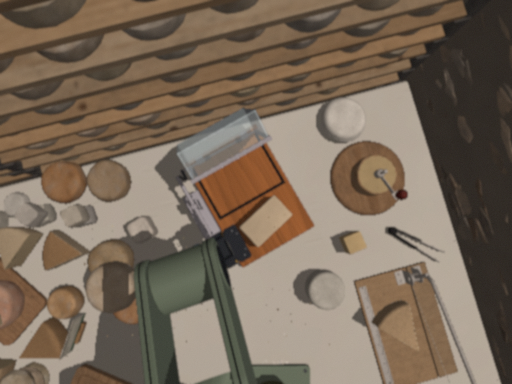

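servo_tool(
  plan=[
    [[0, 0, 0], [25, 13, 0], 75],
    [[0, 0, 0], [31, 16, 0], 75],
    [[0, 0, 0], [31, 16, 0], 75],
    [[0, 0, 0], [31, 16, 0], 75],
    [[0, 0, 0], [25, 14, 0], 75],
    [[0, 0, 0], [10, 5, 0], 75],
    [[0, 0, 0], [2, 1, 0], 75],
    [[0, 0, 0], [0, 0, 0], 75],
    [[0, 0, 0], [0, 0, 0], 75],
    [[0, 0, 0], [0, 0, 0], 75],
  ],
)

```text
time_s: 10.4
ee_pos: [415.6, -27.7, 150.7]
ee_rot: [179.9, -0.2, -60.8]
force: [-0.4, 0.1, 0.6]
gripper_width: 75.3
```

```bash
python3 -c "
from h import *
to(414.6,-25.8,32)
grab('wrist','w3')
"
```

```text
t 10.4 pos [415.6 -27.7 150.7] [179.9  -0.2 -60.8] F [-0.4  0.1  0.6] w 75.3
turn [ 0.1  -0.21  0.38] shift [ -2.6  -0.2 118.7] shift after turn [ -2.2  -0.  118.7]
```

View pics/w3.png

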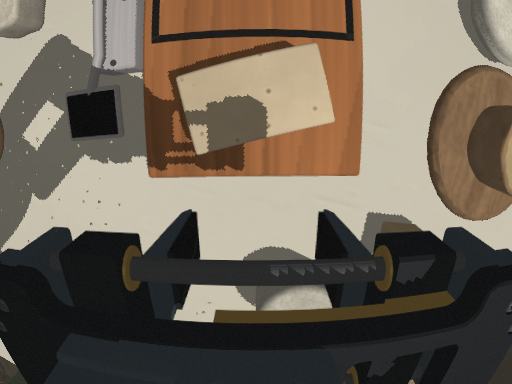

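servo_tool(
  plan=[
    [[0, 0, 0.4], [-1, 0, 15], 75],
    [[0, 0, 0], [-1, 0, 20], 75],
    [[0, 0, 0], [0, 0, 20], 75],
    [[0, 0, 0], [0, 0, 20], 75],
    [[0, 0, 0], [0, 0, 20], 75],
    [[0, 0, 0], [0, 0, 14], 75],
    [[0, 0, 0], [0, 0, 6], 75],
    [[0, 0, 0], [0, 0, 2], 75],
    [[0, 0, 0], [0, 0, 0], 75],
    [[0, 0, 0], [0, 0, 0], 75],
  ],
)

```text
time_s: 11.7
ee_pos: [417.5, -24.3, 32.0]
ee_rot: [-179.8, -0.4, -61.0]
force: [0.5, 0.9, 0.2]
gripper_width: 75.1
```

```bash
python3 -c "
from h import *
import numpy as np
a=np.radians(28.8)
to(566+10*np.cos(a)+4*np.sin(a),62+10*np.sin(a)-4*np.cos(a),32)
"
```

```text
t 11.7 pos [417.5 -24.3  32. ] [-179.8   -0.4  -61. ] F [0.5 0.9 0.2] w 75.1
turn [-0.19 -0.37  0.19] shift [   0.6 -181.7    0.6] shift after turn [-1.000e-01 -1.817e+02  0.000e+00]
```

Push, first 100 mm.

servo_tool(
  plan=[
    [[-0.2, -0.3, 0.2], [0, -8, 0], 75],
    [[0, 0, 0], [0, -10, 0], 75],
    [[0, 0, 0], [0, -10, 0], 75],
    [[0, 0, 0], [0, -10, 0], 75],
    [[0, 0, 0], [0, -10, 0], 75],
    [[0, 0, 0], [0, -10, 0], 75],
    [[0, 0, 0], [0, -10, 0], 75],
    [[0, 0, 0], [0, -10, 0], 75],
    [[0, 0, 0], [0, -10, 0], 75],
    [[0, 0, 0], [0, -6, 0], 75],
  ],
)

```text
time_s: 12.95
ee_pos: [504.4, 23.9, 32.3]
ee_rot: [179.8, -0.0, -61.2]
force: [-2.7, -1.3, 1.8]
gripper_width: 75.1
```

```bash
python3 -c "
from h import *
import numpy as np
a=np.radians(28.8)
to(566+10*np.cos(a)+4*np.sin(a),62+10*np.sin(a)-4*np.cos(a),32)
grab('wrist','w4')
"
```

```text
t 12.95 pos [504.4  23.9  32.3] [179.8  -0.  -61.2] F [-2.7 -1.3  1.8] w 75.1
turn [ 0.17 -0.03  0.01] shift [  0.3 -82.3   0. ] shift after turn [  0.3 -82.3   0.3]
```

View pics/w4.png

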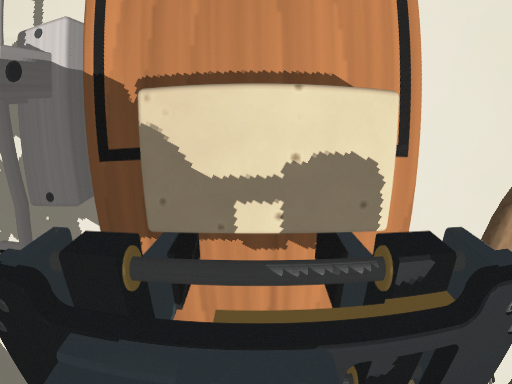

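servo_tool(
  plan=[
    [[0.2, 0, 0], [0, -8, 0], 75],
    [[0, 0, 0], [0, -8, 0], 75],
    [[0, 0, 0], [0, -8, 0], 75],
    [[0, 0, 0], [0, -8, 0], 75],
    [[0, 0, 0], [0, -8, 0], 75],
    [[0, 0, 0], [0, -8, 0], 75],
    [[0, 0, 0], [0, -8, 0], 75],
    [[0, 0, 0], [0, -4, 0], 75],
    [[0, 0, 0], [0, 0, 0], 75],
    [[0, 0, 0], [0, 0, 0], 75],
  ],
)

```text
time_s: 14.25
ee_pos: [561.4, 55.2, 32.1]
ee_rot: [-179.9, -0.0, -61.2]
force: [-1.1, -0.1, 0.7]
gripper_width: 75.0
```

```bash
python3 -c "
from h import *
import numpy as np
a=np.radians(28.8)
to(566+10*np.cos(a)+4*np.sin(a),62+10*np.sin(a)-4*np.cos(a),32)
grab('top','t5');grab('side','s5')
for t in('t5','s5'):
  p=cv2.imread(f'pics/{t}.png'); p=p[110:280,160:370] if t[0]=='t' else p[150:290,150:350]; cv2.imwrite(f'pics/{t}c.png',cv2.resize(p,None,fx=3.5,fy=3.5,interpolation=cv2.INTER_CUBIC))
"
```

```text
t 14.25 pos [561.4  55.2  32.1] [-179.9   -0.   -61.2] F [-1.1 -0.1  0.7] w 75.0
turn [-0.1  -0.03 -0.  ] shift [  0.3 -17.2   0.2] shift after turn [  0.3 -17.2   0.1]
```

View pics/t5c.png

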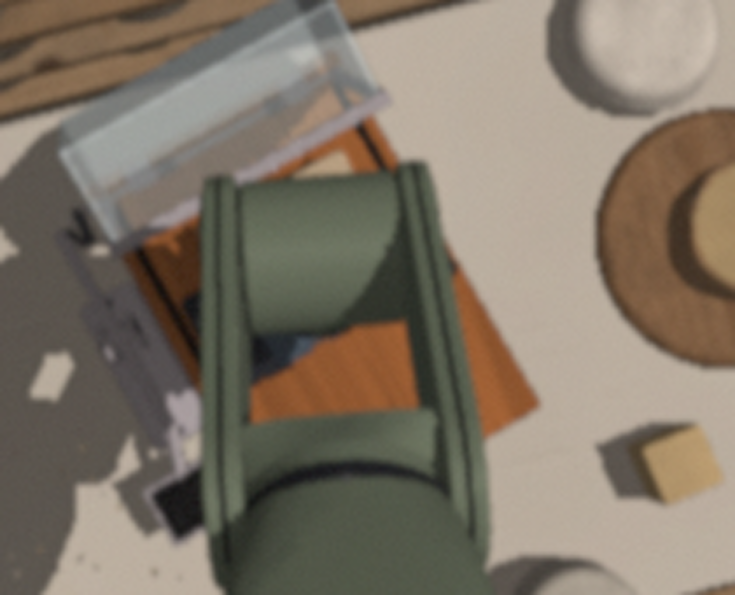

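View pics/s5c.png

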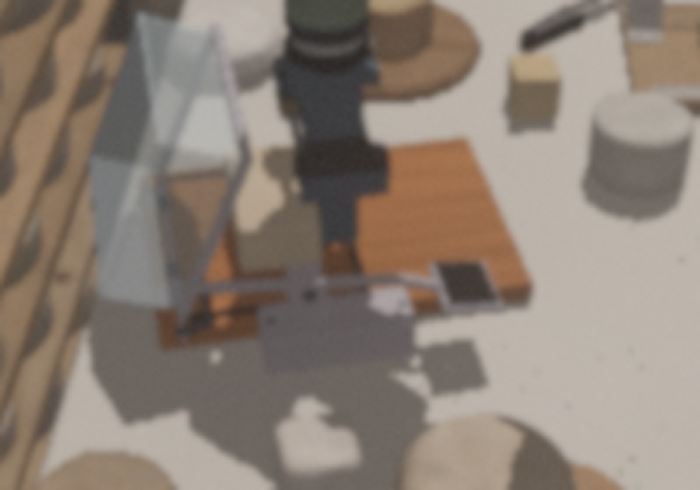

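servo_tool(
  plan=[
    [[0, 0, 0], [0, -4, 0], 75],
    [[0, 0, 0], [0, -4, 0], 75],
    [[0, 0, 0], [0, -4, 0], 75],
    [[0, 0, 0], [0, -3, 0], 75],
    [[0, 0, 0], [0, -1, 0], 75],
    [[0, 0, 0], [0, 0, 0], 75],
    [[0, 0, 0], [0, 4, 0], 75],
    [[0, 0, 0], [0, 15, 0], 75],
    [[0, 0, 0], [0, 30, 0], 75],
    [[0, 0, 0], [0, 40, 0], 75],
  ],
)

```text
time_s: 15.6
ee_pos: [497.8, 19.7, 32.0]
ee_rot: [-179.7, -0.1, -61.1]
force: [0.3, -0.4, 0.2]
gripper_width: 74.7
```

servo_tool(
  plan=[
    [[0, 0, 0], [0, 40, 0], 75],
    [[0, 0, 0], [0, 30, 0], 75],
    [[0, 0, 0], [0, 20, 0], 75],
    [[0, 0, 0], [0, 0, -30], 75],
    [[0, 0, 0], [0, 0, -40], 75],
    [[0, 0, 0], [0, 0, -40], 75],
    [[0, 0, 0], [0, 0, -20], 75],
    [[0, 0, 0], [0, 0, 0], 0],
    [[0, 0, 0], [0, 0, 0], 0],
    [[0, 0, 0], [0, 0, 0], 0],
  ],
)

```text
time_s: 16.85
ee_pos: [402.9, -27.6, 163.1]
ee_rot: [-179.9, 0.0, -61.4]
force: [0.1, 0.0, 0.2]
gripper_width: 48.4
```

```bash
python3 -c "
from h import *
import numpy as np
to(411,150,165)
for c in('top','side','wrist'): grab(c,c+'6')
for t in('top6','side6'):
  p=cv2.imread(f'pics/{t}.png'); p=p[110:280,160:370] if t[0]=='t' else p[150:290,150:350]; cv2.imwrite(f'pics/{t}c.png',cv2.resize(p,None,fx=3.5,fy=3.5,interpolation=cv2.INTER_CUBIC))
"
```

```text
t 16.85 pos [402.9 -27.6 163.1] [-179.9    0.   -61.4] F [0.1 0.  0.2] w 48.4
turn [-0.09  0.04 -0.19] shift [-152.   -92.1   -1.6] shift after turn [-151.7  -92.6   -1.9]
```

View pics/top6c.png

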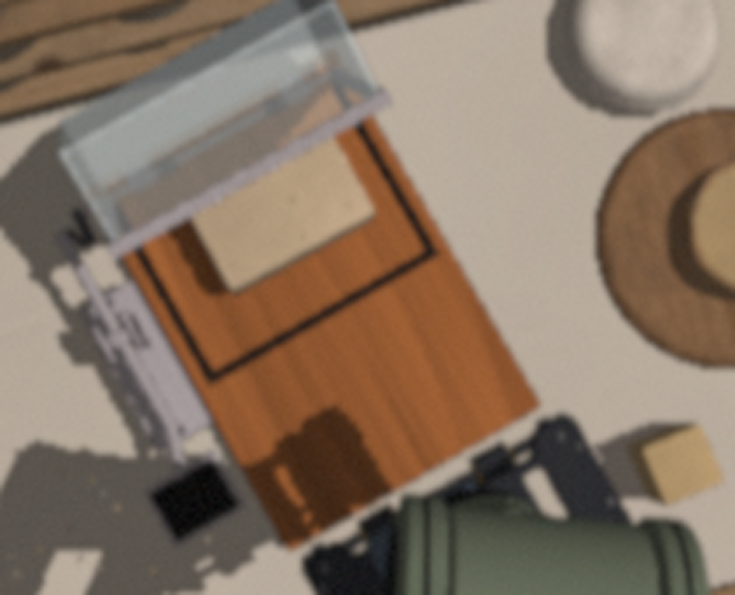

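View pics/side6c.png

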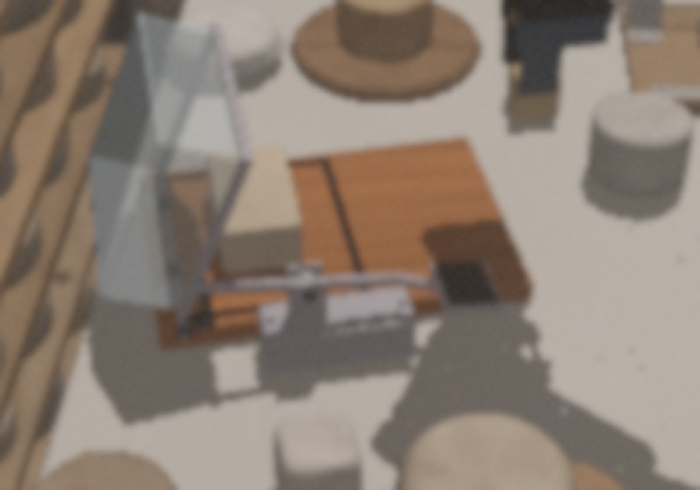

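View pics/wrist6.png

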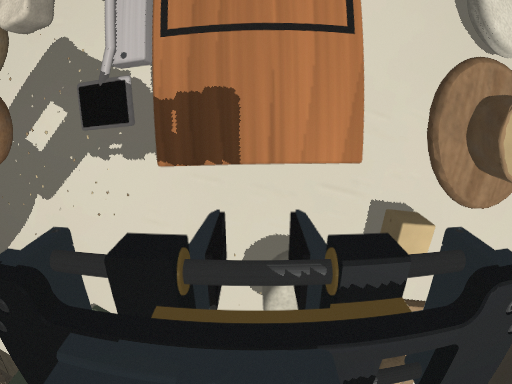

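```bash
python3 -c "
from h import *
cam=load('top6')
o=np.array([566,62.]);a=np.radians(28.8);M=np.array([[np.cos(a),np.sin(a)],[-np.sin(a),np.cos(a)]])
for uv,z in(((227.1,193.4),70),((267.1,170.9),70),((160+210/3.5,110+378/3.5),22),((160+435/3.5,110+252/3.5),22)):
  print(z,(M@(onplane(uv,cam,z)[0,:2]-o)).round(1))
"
```

```text
70 [22.9 50.4]
70 [ 24.1 -70.3]
22 [-22.3 100.7]
22 [ -21.2 -102.3]
```

servo_tool(
  plan=[
    [[0, 0, 0], [-20, -12, 0], 0],
    [[0, 0, 0], [-30, -18, 0], 0],
    [[0, 0, 0], [-30, -18, 0], 0],
    [[0, 0, 0], [-30, -18, 0], 0],
    [[0, 0, 0], [-26, -16, 0], 0],
    [[0, 0, 0], [-12, -8, 0], 0],
    [[0, 0, 0], [-4, -3, 0], 0],
    [[0, 0, 0], [0, 0, 0], 0],
    [[0, 0, 0], [0, 0, 0], 0],
    [[0, 0, 0], [0, 0, 0], 0],
  ],
)

```text
time_s: 18.25
ee_pos: [412.2, 153.0, 160.2]
ee_rot: [179.7, 0.0, -61.6]
force: [0.1, -0.5, 0.1]
gripper_width: -0.0
```

```bash
python3 -c "
from h import *
to(411,150,75)
"
```

```text
t 18.25 pos [412.2 153.  160.2] [179.7   0.  -61.6] F [ 0.1 -0.5  0.1] w -0.0
turn [ 0.28  0.04 -0.38] shift [ 2.2  2.1 85.2] shift after turn [ 2.1  2.5 85.2]
```

servo_tool(
  plan=[
    [[0.3, 0, -0.4], [1, 1, 10], 0],
    [[0, 0, 0], [1, 1, 15], 0],
    [[0, 0, 0], [0, 0, 15], 0],
    [[0, 0, 0], [0, 0, 15], 0],
    [[0, 0, 0], [0, 0, 15], 0],
    [[0, 0, 0], [0, 0, 10], 0],
    [[0, 0, 0], [0, 0, 4], 0],
    [[0, 0, 0], [0, 0, 0], 0],
    [[0, 0, 0], [0, 0, 0], 0],
    [[0, 0, 0], [0, 0, 0], 0],
  ],
)

```text
time_s: 19.5
ee_pos: [410.5, 147.7, 71.8]
ee_rot: [-179.9, 0.0, -61.3]
force: [-0.3, -0.1, 0.1]
gripper_width: 0.5
```

servo_tool(
  plan=[
    [[0, 0, 0], [0, 0, 4], 0],
    [[0, 0, 0], [0, 0, 4], 0],
    [[0, 0, 0], [0, 0, 3], 0],
    [[0, 0, 0], [0, 0, 3], 0],
    [[0, 0, 0], [0, 0, 3], 0],
    [[0, 0, 0], [0, 0, 2], 0],
    [[0, 0, 0], [0, 0, 2], 0],
    [[0, 0, 0], [0, 0, 2], 0],
    [[0, 0, 0], [0, 0, 2], 0],
    [[0, 0, 0], [0, 0, 2], 0],
  ],
)

```text
time_s: 20.75
ee_pos: [412.6, 148.7, 55.7]
ee_rot: [-179.4, -0.1, -61.2]
force: [-6.1, -1.6, 24.4]
gripper_width: 0.2
```

servo_tool(
  plan=[
    [[0, 0, 0], [0, 0, -2], 0],
    [[0, 0, 0], [0, 0, -2], 0],
    [[0, 0, 0], [0, 0, -3], 0],
    [[0, 0, 0], [0, 0, -3], 0],
    [[0, 0, 0], [0, 0, -3], 0],
    [[0, 0, 0], [0, 0, -3], 0],
    [[0, 0, 0], [0, 0, -3], 0],
    [[0, 0, 0], [0, 0, -3], 0],
    [[0, 0, 0], [0, 0, -3], 0],
    [[0, 0, 0], [0, 0, 0], 0],
  ],
)

```text
time_s: 22.0
ee_pos: [410.6, 147.6, 81.7]
ee_rot: [-179.7, -0.1, -61.2]
force: [-0.7, -0.2, 4.5]
gripper_width: 0.9
```

```bash
python3 -c "
from h import *
to(411,150,112); grab('side','s7')
p=cv2.imread('pics/s7.png')[150:290,150:350]; cv2.imwrite('pics/s7c.png',cv2.resize(p,None,fx=3.5,fy=3.5))
"
```

```text
t 22.0 pos [410.6 147.6  81.7] [-1.797e+02 -1.000e-01 -6.120e+01] F [-0.7 -0.2  4.5] w 0.9
turn [-0.31 -0.05 -0.02] shift [ -1.9  -1.6 -30.3] shift after turn [ -1.9  -1.5 -30.3]
```

View pics/s7c.png

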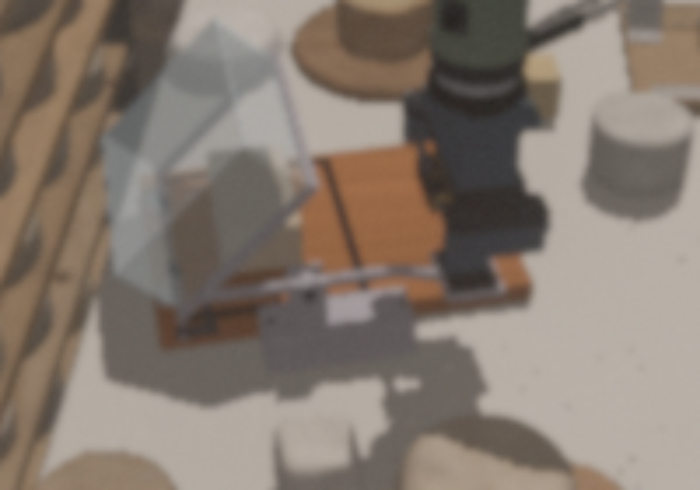

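servo_tool(
  plan=[
    [[0, 0, 0], [0, 0, -2], 0],
    [[0, 0, 0], [0, 0, -2], 0],
    [[0, 0, 0], [0, 0, -2], 0],
    [[0, 0, 0], [0, 0, -2], 0],
    [[0, 0, 0], [0, 0, -2], 0],
    [[0, 0, 0], [0, 0, -2], 0],
    [[0, 0, 0], [0, 0, -2], 0],
    [[0, 0, 0], [0, 0, -2], 0],
    [[0, 0, 0], [0, 0, -2], 0],
    [[0, 0, 0], [0, 0, -1], 0],
  ],
)

```text
time_s: 23.3
ee_pos: [412.4, 148.6, 102.6]
ee_rot: [-179.4, -0.1, -61.2]
force: [0.5, 1.0, 4.9]
gripper_width: 0.6
```

servo_tool(
  plan=[
    [[0, 0, 0], [0, 0, -2], 0],
    [[0, 0, 0], [0, 0, -2], 0],
    [[0, 0, 0], [0, 0, -2], 0],
    [[0, 0, 0], [0, 0, -2], 0],
    [[0, 0, 0], [0, 0, -2], 0],
    [[0, 0, 0], [0, 0, -2], 0],
    [[0, 0, 0], [0, 0, -2], 0],
    [[0, 0, 0], [0, 0, -2], 0],
    [[0, 0, 0], [0, 0, -2], 0],
    [[0, 0, 0], [0, 0, -2], 0],
  ],
)

```text
time_s: 24.55
ee_pos: [410.7, 147.8, 122.4]
ee_rot: [-179.7, -0.0, -61.2]
force: [-1.5, 0.0, -0.5]
gripper_width: 0.1
```

servo_tool(
  plan=[
    [[0, 0, 0], [0, 0, -4], 0],
    [[0, 0, 0], [0, 0, -10], 0],
    [[0, 0, 0], [0, 0, -15], 0],
    [[0, 0, 0], [0, 0, -20], 0],
    [[0, 0, 0], [0, 10, -20], 0],
    [[0, 0, 0], [0, 20, -10], 0],
    [[0, 0, 0], [0, 20, 0], 0],
    [[0, 0, 0], [0, 10, 0], 0],
    [[0, 0, 0], [0, 0, 0], 0],
    [[0, 0, 0], [0, 0, 0], 0],
  ],
)

```text
time_s: 25.8
ee_pos: [356.5, 118.0, 206.6]
ee_rot: [-179.4, -0.1, -61.2]
force: [0.7, 0.2, 0.4]
gripper_width: 0.4
```

```bash
python3 -c "
from h import *
to(411,150,112); grab('side','s8');grab('top','t8')
a=cv2.imread('pics/s8.png')[150:290,150:350];b=cv2.imread('pics/t8.png')[110:280,120:370]
cv2.imwrite('pics/s8c.png',cv2.resize(a,None,fx=3.5,fy=3.5));cv2.imwrite('pics/t8c.png',cv2.resize(b,None,fx=3.2,fy=3.2))
for t in('side','top'):
  A=cv2.imread(f'pics/{t}0.png');B=cv2.imread(f'pics/{t[0]}8.png')
t0=load('top0');t8=load('top0')
p8=np.load('t8.npz')['p'].astype(int)
for n,P in(('0',t0[0].astype(int)),('8',p8)):
  r,g,b=P[...,0],P[...,1],P[...,2]
  m=((r-b>48)&(r>120)).astype(np.uint8)
  c=big(m>0,(338,228,372,258)); mm=cv2.moments(c); print('cube',n,mm['m10']/mm['m00'],mm['m01']/mm['m00'])
"
```

```text
t 25.8 pos [356.5 118.  206.6] [-1.794e+02 -1.000e-01 -6.120e+01] F [0.7 0.2 0.4] w 0.4
turn [-0.56 -0.08 -0.04] shift [ -2.  -62.2  95.2] shift after turn [ -1.8 -63.2  94.6]
cube 0 354.69449485783423 242.17725347852388
cube 8 354.5839160839161 242.22552447552448
```

View pics/s8c.png

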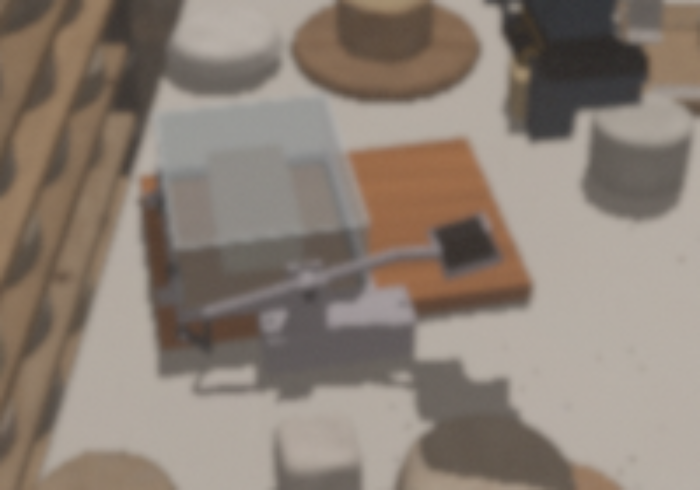

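View pics/t8c.png

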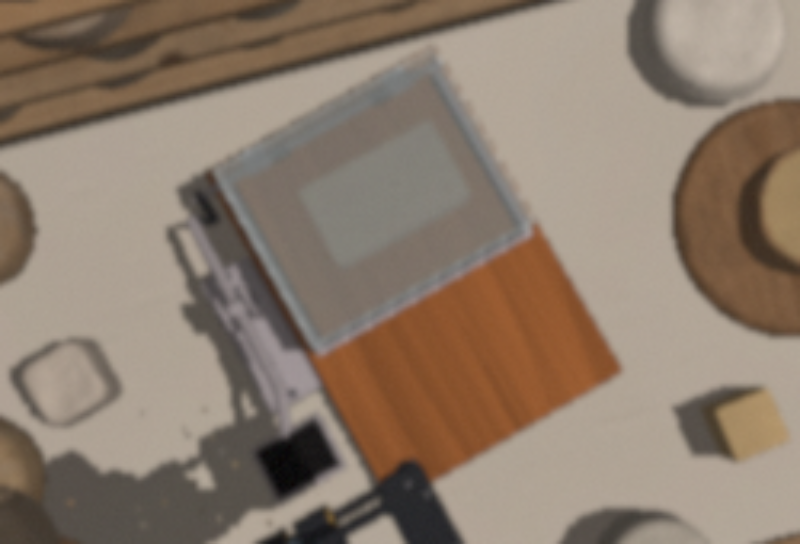

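```bash
python3 -c "
from h import *
print(env.job_done())"
```

```text
the job is handed in; nothing more can be done
None
```

The slab is under the hood, the hood is shut, and I have handed the job in. It reported no verdict.

1. **Hood up:** I pressed the paddle to its stop (24 N, a little over the quoted 12–20 N) and let go. The hood stayed up on its catch, with almost no force on the tool.
2. **Slab in:** I pushed the slab back with the open fingers, which also straightened it. It ended about 3 mm short of the middle of the hood's place in board x and 10 mm to the right in y. Both are well inside the 43 mm and 38 mm limits.
3. **Hood shut:** I pressed to the stop again and let the paddle rise under the fingertips at about 16–24 mm/s. I estimate that kept the hood well below the slam speed; I did not measure it directly.

**Last checks:**
- **Hood:** its front corner is back at its starting pixel position in the top picture, and the slab shows inside it.
- **Arm:** it is well clear at 206 mm height, and the force on the tool is near zero.
- **Cube:** it is within 0.2 pixel of its start.
- **Brick:** I checked it only by eye, and it looks unmoved.

No check failed or disagreed. The clock stood at about 26 s when I handed it in.

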